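# Set the weighing desk for the next blend

## Robot

A 7-joint arm with a two-finger parallel gripper is mounted at the origin on the work surface. World frame = base frame: x ahead of the robot, y to its left, z up, the work surface at z = 0. Lengths are in m, angles in degrees, forces in N, time in s.
With the tool pointing down it reaches from about 0.4 to 0.9 m from the base axis. Payload 5.6 kg.
Tool frame: the origin (TCP) lies on the centre line of the jaws, within the pads' length; the fingertips stand robot.tips_ahead ahead of it and the grasp point (between the pads) lies 3 mm ahead of it (robot.tips_ahead is the distance from the TCP to the fingertips, in m); x points along the fingers, y is the direction in which the jaws open and shut, and the axes are right-handed (so a half turn about x gives the same grasp; the last joint's range is limited). The gripper opens to 92 mm and grips with 3 to 60 N. Pads are 20 mm wide; open, the fingers measure 128 mm over their backs; the gripper's body (75 mm by 189 mm) begins 69 mm behind the grasp point.
Start: joints at [-2.464, 26.786, -0.665, 91.828, 0.344, 61.387, -3.226], TCP at [0.65, -0, 0.237] pointing down, gripper open.
Joint ranges: [-144.91, 144.91], [-17.63, 115.5], [-89.93, 88.59], [15.96, 139.68], [-74.01, 254.01], [8.47, 105.57], [-167.45, 167.45]. Speed limits (degrees/s): [147.25, 147.25, 180, 180, 180, 180, 180].

## Interface

Orientations are given as a 3x3 rotation matrix whose columns are the frame's x, y, z axes.
In Python, from station import robot gives the robot as it stands. Calls block until the motion is done:
- robot.reach(position, orientation): joint-space move of the TCP to a pose.
- robot.movel(position, v=0.15, rotation=None): straight line of the TCP; rotation=None keeps the orientation; v is the mean speed in m/s.
- robot.set_joints(angles): joint-space move.
- robot.set_gripper(opening, squeeze=None): finger opening in m; squeeze is the grip in N (None keeps the last); returns when the fingers have stopped.
- robot.hold(seconds).
- robot.ik(position, orientation): joint angles nearest the present ones, or None.
- robot.get_obs(): the state.
- robot.grab_frame(name): name is "scene" or "side" or "wrist"; returns a dict with "pixels" (400x640x3 uint8, red, green, blue), "vertical_fov" (degrees; the focal length in pixels is half the picture's height over the tangent of half this angle, whatever the lens; pixels are square), "cx", "cy" (the principal point, pixels), "dist_coeffs" ([k1, k2, p1, p2, k3] as OpenCV has them; the pictures are not rectified), "eye" and "attitude" of the camera in the world. Camera axes: x right, y up, looking along -z (the intrinsics and any distortion apply to the point x, -y, -z); pixel columns grow to the right and rows downward; lengths in m; the calibration is good to about 2 mm. A picture is of the moment at which its call begins. There is no depth.
A pose or a line that the arm cannot do raises robot.MotionError and nothing moves.
- robot.close_job(): hands the job in, once; it reports no verdict.
Trained networks look in the newest picture that a camera, given by its name, has taken for a name from the list of things; names that differ only in an ending like _2 or _b are one class to them, and where a whole thing is asked for, a point or a joint stands for the part that bears it (a point fixed in the world has none). Each returns a list of dicts, best first, with "confidence" (0 to 1); they miss things now and then, are a little off and sometimes report something else, mostly with a low value. They report only what shows in the picture. A call takes as long as a camera call. They do not tell look-alikes from the thing itself.
- robot.cut_out(camera, thing): "region" (400x640 bool, what is visible of it) and "point" ([row, column] in pixels, amid what is visible of it).
The state is a dict: "clock": time; "q": joint angles; "qd": joint speeds; "tau": joint torques, N m; "tool_pos": TCP position; "ee_rot": TCP orientation; "ft_force": force on the tool from outside, world axes, zero at the start; "wrist_torque": the same for the moment, N m; "gripper_width": finger opening in m.
Only numpy, scipy, OpenCV 4.12 (cv2) and the standard library are available. Lean on these libraries where they do the work, as an engineer would, in place of code of your own. Each camera call takes 0.05 s, during which the arm holds its last target. There are 200 camera calls.

## Task

Set the weighing desk up for the next blend: move the weighed jar off the scale to the middle of the wooden tray, between the two finished jars already there, then stand the empty open jar in the middle of the scale's steel pan and set the loose bamboo lid fully down on it. Stand the green-capped stock jar to the left of the scale and the black-capped one to its right (as seen by someone facing its display), each level with the middle of the pan and with about 3 cm between jar and scale, so that nothing touches the scale's sides. Set everything down upright and gently, dropping nothing and never pressing hard on the scale, and leave the two finished jars and the tweezers where they are.

Things in the scene. Friction and masses are not known exactly. Their poses are not given: they have to be found in the camera images.
- scale: Flat white bench scale, square steel pan, fixed. Origin on the table under the pan's middle; +x from the display to the far end, so +y is the left and -y the right of someone facing the display; z up. Pan top 24 mm up, 134 (x) by 138 mm (y). Body reaches 95 mm to -x (display end), 70 mm to +x, 75 mm to each side. Turned up to 0.2 rad, in the left or right half of the table.
- tray: Dark wooden tray for finished jars, fixed: 102 mm (x) by 290 mm (y), rim 16 mm high and 6 mm thick, floor 6 mm thick. Origin under its centre on the table, y along its length, z up. A finished jar stands towards each end, 100 mm from the centre; the middle is free. In the other half of the table from the scale.
- weighed_mid (a point): Weighed jar, on the scale's pan at the start: clear round jar of brown chips with a bamboo lid that stays on. 62 mm in diameter, 94 mm high in all: straight glass to 72 mm, lid disc (62 mm across) to 78 mm, knob (24 mm across) to 94 mm. The point is on its axis, 47 mm above its underside; z along the axis. About 190 g.
- empty_mid (a point): Empty open jar of clear glass, no lid, on the table: 62 mm in diameter, 72 mm high, wall 3 mm, mouth 56 mm wide. The point is on its axis, 36 mm above its underside; z along the axis, up. About 130 g.
- lid_mid (a point): Loose bamboo lid on the table, knob up, 30 mm high: white plug (46 mm across, 8 high), disc (62 across, 6 thick), round knob (24 across, 16 high). Point on its axis, 15 mm above the plug's underside, 1 mm above the disc's top; z towards the knob. On a jar the plug hangs loosely in the mouth and the disc lies on the rim: the point is then 7 mm above the rim. 45 g.
- pale_mid (a point): Stock jar of pale straw-coloured chips with a green screw cap: 60 mm in diameter, 94 mm high, cap 58 mm across from 72 mm up. The point is on its axis, 47 mm above its underside; z along the axis. About 210 g.
- dark_mid (a point): Stock jar of blackish chips with a black screw cap, the same size and shape as the green-capped one. The point is on its axis, 47 mm above its underside; z along the axis. About 210 g.
- finished_a_mid (a point): Finished jar on the tray, near its +y end; the same kind and size as the weighed jar. The point is on its axis, 47 mm above its underside. Not to be disturbed.
- finished_b_mid (a point): Finished jar on the tray, near its -y end; the same kind and size as the weighed jar. The point is on its axis, 47 mm above its underside. Not to be disturbed.
- tweezers: Steel tweezers lying flat, 140 mm long (x, tips to +x), 24 mm wide, 6 mm high; origin near the middle, on the table. Not to be disturbed. Other clutter nearby: a small brush and a white earphone case (60 by 46 by 24 mm) among the things, a flat white remote control beyond them; nothing in the work area is taller than the jars.
Mind the look-alikes: they are no part of the job. Leave any purple or red look-alike of the part that bears empty_mid alone.

How it is judged:
By the outcome, as a careful person would: the job done as asked, in the order asked, and still so for the second after the job is handed in, with the robot touching nothing.
It also fails if it takes over 122 s, if anything falls off the work surface, if the arm or the gripper's body presses on something with over 40 N, if the wrist force passes 120 N, or if a joint passes its speed limit or range.

## Working session

There is one attempt and no reset: what is moved stays moved. The work goes in short steps, each a Python script; the robot and the scene stay as the last script left them, time stands still between calls to the robot, and variables do not carry over. Pictures are saved under pics/ and viewed, about 12 in all and at most 16, crops included, and the job is handed in when it is done.

```bash
mkdir -p pics; ls
cat > h.py <<'E'
import numpy as np, cv2
from station import robot
def K(f):
    F=200/np.tan(np.radians(f["vertical_fov"])/2)
    return np.array([[F,0,f["cx"]],[0,F,f["cy"]],[0,0,1.]])
def ray(f,uv):
    p=cv2.undistortPoints(np.array(uv,float).reshape(-1,1,2),K(f),np.array(f["dist_coeffs"],float)).reshape(-1,2)
    d=np.c_[p[:,0],-p[:,1],-np.ones(len(p))]
    return np.array(f["eye"]),d@np.array(f["attitude"]).T
def onz(f,uv,z):
    e,d=ray(f,uv); return e+d*((z-e[2])/d[:,2])[:,None]
def proj(f,P):
    R=np.array(f["attitude"]);c=(np.atleast_2d(P)-np.array(f["eye"]))@R
    c=c*[1,-1,-1]
    return cv2.projectPoints(c.reshape(-1,1,3),np.zeros(3),np.zeros(3),K(f),np.array(f["dist_coeffs"],float))[0].reshape(-1,2)
def save(f,n): cv2.imwrite("pics/"+n+".png",cv2.cvtColor(np.asarray(f["pixels"]),cv2.COLOR_RGB2BGR))
E
python3 - <<'E'
from h import *
print(robot.tips_ahead)
names=["scale","tray","weighed_mid","empty_mid","lid_mid","pale_mid","dark_mid","finished_a_mid","tweezers"]
for c in ["scene","side","wrist"]:
    f=robot.grab_frame(c); save(f,c+"0"); print(c,np.round(f["eye"],3),np.round(f["attitude"],2).tolist(),f["vertical_fov"],f["dist_coeffs"])
    if c=="wrist": continue
    for n in names:
        for r in robot.cut_out(c,n):
            m=np.array(r["region"]);ys,xs=np.where(m)
            print(n,round(r["confidence"],2),np.round(r["point"]),xs.min(),xs.max(),ys.min(),ys.max(),m.sum())
print(robot.get_obs()["clock"])
E
```

```text
pics
0.022
scene [0.918 0.077 0.814] [[-0.21, -0.84, 0.5], [0.98, -0.18, 0.11], [-0.01, 0.51, 0.86]] 53.37727087883298 [-0.05729301  0.          0.          0.          0.        ]
scale 0.77 [269. 403.] 361 436 219 300 4022
tray 0.83 [235. 234.] 171 306 202 276 3376
weighed_mid 0.61 [248. 396.] 378 413 227 269 1110
empty_mid 0.83 [196. 341.] 327 343 176 209 335
empty_mid 0.75 [319. 373.] 358 393 299 339 1102
empty_mid 0.65 [114. 240.] 234 249 100 132 253
lid_mid 0.72 [194. 337.] 326 343 175 210 363
lid_mid 0.71 [236. 235.] 171 305 202 275 3489
lid_mid 0.68 [170. 262.] 251 273 161 180 371
lid_mid 0.46 [194. 420.] 402 434 174 215 975
pale_mid 0.77 [214. 490.] 469 510 191 233 1191
dark_mid 0.77 [195. 418.] 402 435 174 216 1003
finished_a_mid 0.84 [232. 270.] 260 290 220 250 383
side [ 0.331 -0.595  0.761] [[0.97, 0.19, -0.17], [-0.26, 0.73, -0.63], [0.0, 0.65, 0.76]] 53.056916109501756 [-0.08562988  0.          0.          0.          0.        ]
scale 0.93 [157. 326.] 302 369 131 177 1751
tray 0.79 [267. 383.] 352 426 209 333 3925
weighed_mid 0.74 [143. 340.] 326 352 124 160 822
empty_mid 0.76 [202. 308.] 293 320 184 223 919
empty_mid 0.6 [145. 386.] 379 403 128 163 730
empty_mid 0.59 [322. 242.] 224 262 299 343 1348
lid_mid 0.67 [278. 307.] 293 321 263 288 594
pale_mid 0.84 [110. 276.] 263 285 91 128 729
dark_mid 0.79 [148. 278.] 267 293 127 168 899
finished_a_mid 0.67 [215. 378.] 364 394 195 236 1011
tweezers 0.55 [248. 280.] 252 309 241 255 213
tweezers 0.26 [276. 306.] 293 321 263 289 594
wrist [0.65  0.08  0.385] [[1.0, 0.0, -0.0], [-0.0, 0.96, 0.28], [0.0, -0.28, 0.96]] 59.2245261335298 [-0.0567783  0.         0.         0.         0.       ]
1.05
```

View pics/scene0.png

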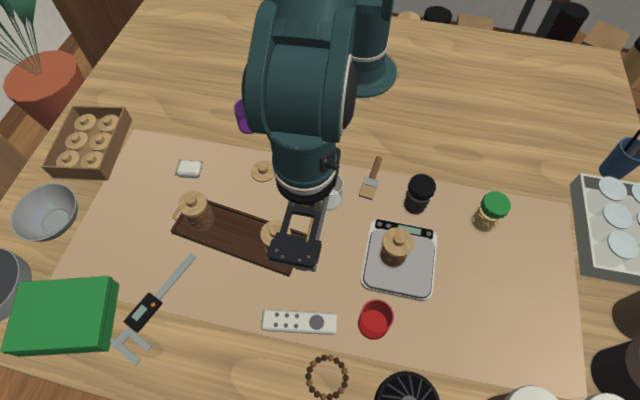

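View pics/side0.png

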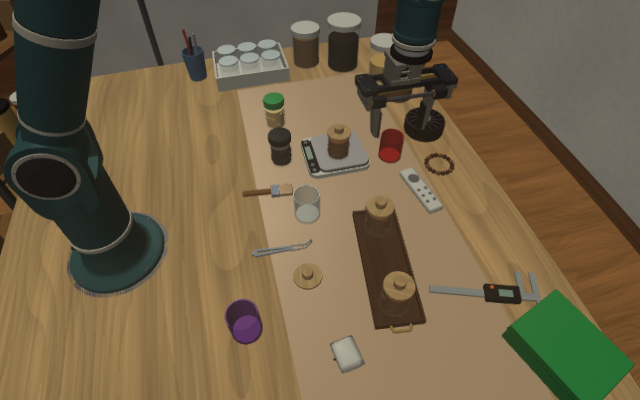

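The scene view shows the scale at (400,258) with its display toward the robot. The dark jar is at (420,195), green at (492,212), the lid at (262,170) and the tray at (237,235). In the side view the empty clear jar is at (307,203), the tweezers at (280,248) and the lid at (307,276). The red and purple cups are look-alikes. Next I'll take wrist views from above both halves.

Run:
```python
from h import *
import pickle
names=["scale","tray","weighed_mid","empty_mid","lid_mid","pale_mid","dark_mid","finished_a_mid","tweezers"]
R=np.array(robot.get_obs()["ee_rot"]);print(np.round(R,2).tolist())
out={}
for tag,p in [("L",[.6,.12,.40]),("R",[.6,-.22,.40])]:
    robot.reach(p,R)
    for c in (["wrist","scene"] if tag=="L" else ["wrist","side","scene"]):
        f=robot.grab_frame(c); save(f,c+tag)
        print(c,tag,np.round(f["eye"],3))
        for n in names:
            rs=robot.cut_out(c,n)
            out[c+tag,n]=(f,rs)
            for r in rs:
                m=np.array(r["region"]);ys,xs=np.where(m)
                print(n,round(r["confidence"],2),np.round(r["point"]),xs.min(),xs.max(),ys.min(),ys.max(),m.sum(), np.round(onz(f,[r["point"][::-1]],.05)[0,:2],3))
pickle.dump(out,open("o.pkl","wb"))
print(robot.get_obs()["clock"])
a=[cv2.imread(f"pics/wrist{t}.png") for t in "LR"]
cv2.imwrite("pics/w1.png",cv2.resize(np.vstack(a),None,fx=.75,fy=.75,interpolation=cv2.INTER_AREA))
```

```text
[[0.0, 1.0, -0.0], [-0.0, -0.0, -1.0], [-1.0, 0.0, 0.0]]
wrist L [0.6   0.199 0.547]
scale 0.91 [ 98. 294.] 239 353 56 159 9457 [0.565 0.192]
scale 0.22 [225. 225.] 195 246 203 245 1350 [0.456 0.008]
tray 0.95 [309. 310.] 273 351 234 385 4078 [ 0.583 -0.14 ]
weighed_mid 0.9 [125. 296.] 272 320 101 150 1974 [0.567 0.156]
weighed_mid 0.64 [ 95. 187.] 156 221 72 119 2536 [0.418 0.198]
empty_mid 0.94 [225. 224.] 197 246 203 245 1300 [0.454 0.008]
empty_mid 0.91 [140. 400.] 374 425 113 159 1872 [0.713 0.135]
empty_mid 0.47 [315. 217.] 207 229 299 329 468 [ 0.43  -0.152]
lid_mid 0.94 [316. 220.] 207 229 300 328 422 [ 0.433 -0.155]
dark_mid 0.65 [ 98. 186.] 157 221 73 119 2438 [0.416 0.194]
finished_a_mid 0.92 [279. 318.] 297 337 251 309 1985 [ 0.596 -0.085]
finished_a_mid 0.27 [126. 295.] 272 320 101 150 1962 [0.565 0.155]
tweezers 0.7 [264. 164.] 148 177 260 270 235 [ 0.352 -0.059]
scene L [0.918 0.077 0.814]
scale 0.96 [268. 404.] 361 437 219 301 4093 [0.604 0.183]
tray 0.74 [237. 240.] 171 307 201 275 3857 [ 0.606 -0.163]
tray 0.51 [242. 279.] 260 293 219 261 1111 [ 0.6   -0.079]
tray 0
[... 1974 characters left out ...]
0.605 0.186]
scale 0.21 [170. 261.] 251 275 161 181 414 [ 0.434 -0.167]
tray 0.56 [237. 238.] 171 307 201 275 3895 [ 0.608 -0.166]
weighed_mid 0.97 [246. 394.] 377 413 227 270 1205 [0.56  0.157]
empty_mid 0.98 [190. 331.] 316 343 171 211 966 [0.452 0.002]
empty_mid 0.78 [319. 375.] 359 393 300 339 1066 [0.717 0.141]
empty_mid 0.59 [115. 248.] 233 260 99 133 758 [ 0.277 -0.247]
lid_mid 0.81 [170. 261.] 251 275 160 182 436 [ 0.434 -0.167]
pale_mid 0.67 [214. 490.] 469 510 191 234 1202 [0.441 0.355]
dark_mid 0.56 [195. 418.] 402 435 174 216 1019 [0.424 0.197]
finished_a_mid 0.85 [244. 278.] 260 293 220 260 1088 [ 0.605 -0.08 ]
tweezers 0.61 [166. 300.] 292 311 145 189 241 [ 0.403 -0.081]
5.6833
```

View pics/w1.png

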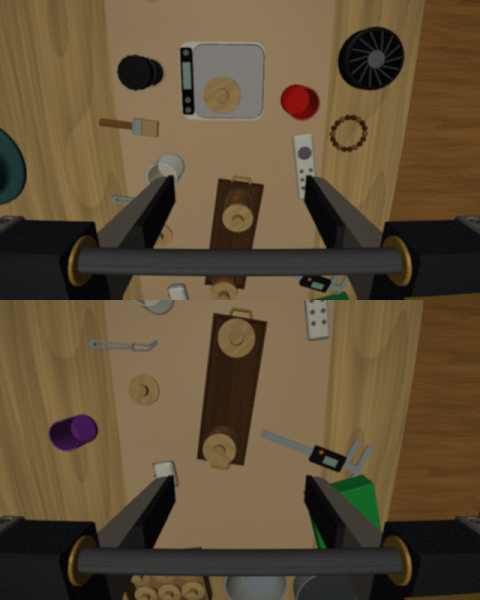

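The overhead views agree with the networks: scale at upper centre, tray below with its middle clear, and the lid at (144,390) in the lower half. Next I'll fit models to the silhouettes.

```bash
cat > fit.py <<'E'
from h import *
from scipy.optimize import minimize, least_squares
A=np.linspace(0,2*np.pi,48,endpoint=False)
def ring(r,z): return np.c_[r*np.cos(A),r*np.sin(A),0*A+z]
LJ=np.vstack([ring(.031,0),ring(.031,.078),ring(.012,.078),ring(.012,.090),ring(.008,.094)])
EJ=np.vstack([ring(.031,0),ring(.031,.072)])
SJ=np.vstack([ring(.030,0),ring(.030,.072),ring(.029,.072),ring(.029,.094)])
LID=np.vstack([ring(.023,0),ring(.031,.008),ring(.031,.014),ring(.012,.014),ring(.010,.030)])
def bbox(m): ys,xs=np.where(m); return np.array([xs.min()-.5,xs.max()+.5,ys.min()-.5,ys.max()+.5])
def fitxy(model,z0,views,x0):
    def res(p):
        o=[]
        for f,m in views:
            q=proj(f,model+[p[0],p[1],z0]); b=bbox(m)
            o.append(np.r_[q[:,0].min(),q[:,0].max(),q[:,1].min(),q[:,1].max()]-b)
        return np.concatenate(o)
    s=least_squares(res,x0,loss="soft_l1"); return s.x,np.round(res(s.x),1)
def hullmask(f,P):
    m=np.zeros((400,640),np.uint8)
    cv2.fillConvexPoly(m,cv2.convexHull(np.round(proj(f,P)*16).astype(np.int32)),1,shift=4); return m
def box(x0,x1,y0,y1,z0,z1): return np.array([[x,y,z] for x in(x0,x1) for y in(y0,y1) for z in(z0,z1)],float)
def T(P,p):
    c,s=np.cos(p[2]),np.sin(p[2]); return P@np.array([[c,s,0],[-s,c,0],[0,0,1]])+[p[0],p[1],0]
def fitbox(P,views,x0,extra=[],ignore=None):
    def cost(p):
        t=0
        for f,m in views:
            a=hullmask(f,T(P,p))
            for e in extra: a|=hullmask(f,e)
            m=np.array(m)
            t+=1-(a.astype(bool)&m).sum()/(a.astype(bool)|m).sum()
        return t/len(views)
    s=minimize(cost,x0,method="Nelder-Mead",options=dict(initial_simplex=np.array(x0)+np.vstack([np.zeros(3),np.diag([.01,.01,.08])]),xatol=1e-4,fatol=1e-5))
    return s.x,s.fun
E
python3 - <<'E'
from fit import *
import pickle
o=pickle.load(open("o.pkl","rb"))
def V(key,n,xy):
    f,rs=o[key,n]; b=[r for r in rs if np.linalg.norm(onz(f,[r["point"][::-1]],.05)[0,:2]-xy)<.06]
    return f,np.array(b[0]["region"])
def go(name,n,model,z0,keys,xy):
    for ks in [keys]+[[k] for k in keys]:
        p,r=fitxy(model,z0,[V(k,n,xy) for k in ks],xy); print(name,ks,np.round(p,4),r.tolist())
    return fitxy(model,z0,[V(k,n,xy) for k in keys],xy)[0]
w=go("weighed","weighed_mid",LJ,.024,["wristL","sceneR","sideR"],(.56,.16))
go("empty","empty_mid",EJ,0,["wristL","sceneR","sideR"],(.45,0))
go("lid","lid_mid",LID,0,["wristR","sceneR","sideR"],(.42,-.17))
go("pale","pale_mid",SJ,0,["sceneR","sideR"],(.44,.36))
go("dark","dark_mid",SJ,0,["sceneR","sideR"],(.42,.2))
fa=go("fa","finished_a_mid",LJ,.006,["wristL","wristR","sceneR"],(.6,-.08))
B=box(-.095,.07,-.075,.075,0,.02)
for ks in (["wristL","sceneR"],["wristL"],["sceneR"],["wristL","sceneR","sideR"]):
    print("scale",ks,fitbox(B,[V(k,"scale",(.58,.17)) for k in ks],[.58,.18,0],[LJ+[w[0],w[1],.024]]))
TB=box(-.051,.051,-.145,.145,0,.016)
for ks in (["wristR","sideR","sceneR"],["wristR"],["sideR"],["sceneR"]):
    vs=[V(k,"tray",(.58,-.18)) for k in ks]
    print("tray",ks,fitbox(TB,vs,[.59,-.18,-.1]))
E
```

```text
weighed ['wristL', 'sceneR', 'sideR'] [0.5708 0.1581] [0.0, 0.7, -0.4, 1.0, 0.5, 0.1, -0.2, -1.0, -0.4, 0.2, -1.8, 0.6]
weighed ['wristL'] [0.5703 0.1585] [-0.3, 0.3, -0.7, 0.7]
weighed ['sceneR'] [0.5722 0.1577] [0.2, -0.2, 0.4, -0.4]
weighed ['sideR'] [0.5706 0.1564] [-0.3, 0.3, -1.3, 1.0]
empty ['wristL', 'sceneR', 'sideR'] [ 0.4481 -0.0022] [-1.1, 0.5, -0.9, 10.2, -0.1, -0.1, 0.6, -0.9, 0.1, 0.4, -1.1, -0.3]
empty ['wristL'] [0.4495 0.0069] [-0.9, 1.0, -6.2, 4.6]
empty ['sceneR'] [ 0.4485 -0.0019] [0.0, -0.0, 0.8, -0.8]
empty ['sideR'] [ 0.4472 -0.004 ] [-0.2, 0.2, -0.4, 0.4]
lid ['wristR', 'sceneR', 'sideR'] [ 0.4078 -0.1754] [0.0, -0.0, -0.6, 0.4, -0.6, -0.0, -0.2, -0.9, 0.0, 0.3, -0.3, -0.2]
lid ['wristR'] [ 0.4078 -0.1756] [0.0, -0.0, -0.5, 0.5]
lid ['sceneR'] [ 0.4094 -0.1742] [-0.3, 0.3, 0.3, -0.3]
lid ['sideR'] [ 0.4073 -0.1759] [-0.2, 0.2, -0.1, 0.1]
pale ['sceneR', 'sideR'] [0.436  0.3549] [-0.0, 0.3, -0.0, -0.2, 0.1, 0.3, 0.4, 0.1]
pale ['sceneR'] [0.4365 0.3545] [-0.2, 0.2, 0.1, -0.1]
pale ['sideR'] [0.4357 0.3563] [-0.1, 0.1, 0.2, -0.2]
dark ['sceneR', 'sideR'] [0.423
[... 193 characters left out ...]
eR'] [ 0.5952 -0.0857] [-0.3, 0.1, -0.5, -0.5, 1.4, -0.5, -0.1, 0.4, 0.2, -1.0, -1.0, 0.1]
fa ['wristL'] [ 0.5953 -0.0866] [-0.2, 0.2, 0.0, -0.0]
fa ['wristR'] [ 0.5946 -0.0855] [0.9, -0.9, -0.2, 0.3]
fa ['sceneR'] [ 0.596  -0.0847] [0.6, -0.6, -0.6, 0.6]
scale ['wristL', 'sceneR'] (array([ 0.57748568,  0.17677281, -0.00231896]), np.float64(0.2425439404960757))
scale ['wristL'] (array([ 0.57766028,  0.17680039, -0.00203749]), np.float64(0.21296604527296936))
scale ['sceneR'] (array([ 0.57966105,  0.17694695, -0.03762631]), np.float64(0.2718428781204112))Traceback (most recent call last):
  File "<stdin>", line 19, in <module>
  File "<stdin>", line 6, in V
IndexError: list index out of range
```

```bash
python3 - <<'E'
import re
s=open("fit.py").read()
s=s.replace("for e in extra: a|=hullmask(f,e)\n            m=np.array(m)","m=np.array(m)\n            for e in extra:\n                g=hullmask(f,e); a=a&(1-g); m=m&(g==0)")
open("fit.py","w").write(s)
E
cat > fit2.py <<'E'
from fit import *
import pickle
o=pickle.load(open("o.pkl","rb"))
def V(key,n,xy,rad=.09):
    f,rs=o[key,n]; b=[r for r in rs if np.linalg.norm(onz(f,[r["point"][::-1]],.05)[0,:2]-xy)<rad]
    return f,np.array(b[0]["region"])
w=(.5708,.1581); fa=(.5952,-.0857)
for h in (.016,.022):
  B=box(-.095,.07,-.075,.075,0,h)
  for ks in (["wristL","sceneR","sideR"],["wristL"],["sceneR"],["sideR"]):
    print("scale",h,ks,fitbox(B,[V(k,"scale",(.58,.17)) for k in ks],[.58,.18,0],[LJ+[w[0],w[1],.024]]))
TB=box(-.051,.051,-.145,.145,0,.016)
for i in range(2):
  p=[.58,-.18,-.1] if i==0 else p
  fb=T(np.array([[0,-.1,.006]]),p)[0]
  ex=[LJ+[*fa,.006],LJ+fb]
  for ks in (["wristR"],["sideR"],["sceneR"],["wristR","sideR","sceneR"]):
    p,c=fitbox(TB,[V(k,"tray",(.58,-.18)) for k in ks],[.59,-.18,-.1],ex)
    print("tray",ks,p,c,"fa",T(np.array([[0,.1,0]]),p)[0],"fb",T(np.array([[0,-.1,0]]),p)[0])
E
python3 fit2.py
```

```text
scale 0.016 ['wristL', 'sceneR', 'sideR'] (array([ 0.57775479,  0.17710363, -0.01961532]), np.float64(0.06492842431090722))
scale 0.016 ['wristL'] (array([ 0.5771747 ,  0.17522137, -0.01191786]), np.float64(0.04506811430912627))
scale 0.016 ['sceneR'] (array([ 0.57790004,  0.1779617 , -0.01650638]), np.float64(0.0699829309924409))
scale 0.016 ['sideR'] (array([ 0.57811484,  0.17854867, -0.0057859 ]), np.float64(0.0701125895598772))
scale 0.022 ['wristL', 'sceneR', 'sideR'] (array([ 0.5775525 ,  0.17772608, -0.00734068]), np.float64(0.09490721922587682))
scale 0.022 ['wristL'] (array([0.57727591, 0.17610489, 0.00082524]), np.float64(0.06859710434348476))
scale 0.022 ['sceneR'] (array([ 0.578107  ,  0.17792909, -0.01384137]), np.float64(0.09997642065550583))
scale 0.022 ['sideR'] (array([0.57761271, 0.17939136, 0.01016469]), np.float64(0.10816125860373649))
tray ['wristR'] [ 0.58027743 -0.18439751 -0.14965642] 0.07144306880454643 fa [ 0.59518727 -0.08551527  0.        ] fb [ 0.56536759 -0.28327974  0.        ]
tray ['sideR'] [ 0.58182449 -0.18486357 -0.14499479] 0.0903242408646423 fa [
[... 350 characters left out ...]
8593  0.        ] fb [ 0.56625791 -0.28321029  0.        ]
tray ['wristR'] [ 0.58049105 -0.18436826 -0.14863063] 0.05766497461928932 fa [ 0.59529945 -0.08547078  0.        ] fb [ 0.56568265 -0.28326574  0.        ]
tray ['sideR'] [ 0.58161969 -0.18501496 -0.14745076] 0.08266597778351847 fa [ 0.59631139 -0.08610008  0.        ] fb [ 0.56692798 -0.28392984  0.        ]
tray ['sceneR'] [ 0.5819972  -0.1832407  -0.15145611] 0.08008008008008005 fa [ 0.59708497 -0.08438545  0.        ] fb [ 0.56690943 -0.28209594  0.        ]
tray ['wristR', 'sideR', 'sceneR'] [ 0.58094376 -0.18433507 -0.14756351] 0.07766619952513361 fa [ 0.59564661 -0.08542184  0.        ] fb [ 0.5662409  -0.28324829  0.        ]
```

Fits agree across views to about 2 mm. The tray pose predicts finished_a within 1 mm. Next is moving the weighed jar.

```bash
cat > act.py <<'E'
from h import *
R0=np.array([[0,1,0],[0,0,-1],[-1,0,0]],float)
def Rz(a): c,s=np.cos(a),np.sin(a); return np.array([[c,-s,0],[s,c,0],[0,0,1]])@R0
def st(tag=""):
    o=robot.get_obs(); print(tag,"t",round(o["clock"],1),"pos",np.round(o["tool_pos"],4),"w",round(o["gripper_width"],4),"F",np.round(o["ft_force"],2)); return o
def fz(): return robot.get_obs()["ft_force"][2]
def pick(xy,z,yaw,sq,w,zlift=.16,wopen=.092,vd=.12):
    robot.set_gripper(wopen)
    robot.reach([*xy,max(z+.11,.2)],Rz(yaw))
    robot.movel([*xy,z+.01],v=.2); robot.movel([*xy,z],v=.05)
    st("down"); robot.set_gripper(max(w-.012,0),sq); st("grip")
    robot.movel([*xy,z+.02],v=.08); robot.movel([*xy,z+zlift],v=.2); return st("up")
def place(xy,z,yaw,wrel,up=.12,ztravel=.3,thr=.8):
    p=robot.get_obs()["tool_pos"]
    robot.movel([*xy,max(p[2],z+.12)],v=.2,rotation=Rz(yaw))
    robot.movel([*xy,z+.02],v=.15); robot.movel([*xy,z+.006],v=.04); robot.hold(.15)
    f0=fz(); h=z+.006
    while h>z-.004:
        h-=.001; robot.movel([*xy,h],v=.015)
        if abs(fz()-f0)>thr: break
    print("contact at",round(h-z,4),"df",round(fz()-f0,2))
    robot.set_gripper(wrel); robot.hold(.1)
    robot.movel([*xy,h+.03],v=.08); robot.movel([*xy,h+up],v=.25); st("placed")
E
python3 - <<'E'
from act import *
pick([.5708,.1581],.024+.053,0,15,.062)
place([.581,-.1843],.006+.053,-.148,.085)
f=robot.grab_frame("scene"); save(f,"s1")
f=robot.grab_frame("wrist"); save(f,"w2")
E
```

```text
down t 8.5 pos [0.5708 0.1581 0.0772] w 0.0922 F [-1.07 -0.3   0.61]
grip t 9.1 pos [0.5706 0.1581 0.0771] w 0.0613 F [-0.32  0.22  2.12]
up t 10.3 pos [0.5699 0.1578 0.2356] w 0.0616 F [-0.24  0.1  -2.48]
contact at 0.0 df 1.12
placed t 17.2 pos [ 0.5809 -0.1842  0.1793] w 0.085 F [ 0.16  0.06 -0.57]
```

View pics/s1.png

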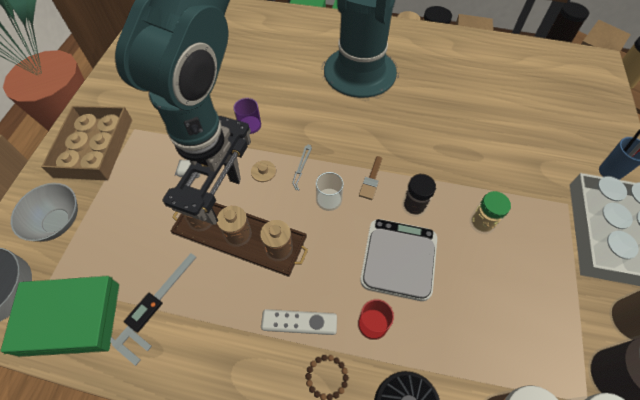

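The weighed jar now stands at (234,225) between the two finished jars, and the empty pan shows at (400,262). I'll refit the bare scale while picking up the empty jar, then place the jar.

Run:
```python
from act import *
from fit import *
pick([.448,-.0022],.040,0,12,.062,zlift=.2)
vs={}
for c in ("scene","wrist","side"):
    f=robot.grab_frame(c); save(f,"e_"+c)
    rs=robot.cut_out(c,"scale")
    if rs and np.array(rs[0]["region"]).sum()>1500: vs[c]=(f,np.array(rs[0]["region"]))
B=box(-.095,.07,-.075,.075,0,.016)
est=[]
for c,v in vs.items():
    p,k=fitbox(B,[v],[.5775,.177,-.012]); print(c,v[1].sum(),p,k)
# pan centre from the pan's own outline, scene: bright steel quad
p,k=fitbox(B,list(vs.values()),[.5775,.177,-.012]); print(p,k)
f=vs["scene"][0]
im=np.array(f["pixels"]).copy()
for z,b in((.024,(-.067,.067,-.069,.069)),(.016,(-.095,.07,-.075,.075))):
    P=T(np.array([[b[0],b[2],z],[b[1],b[2],z],[b[1],b[3],z],[b[0],b[3],z]]),[.5775,.177,-.012])
    cv2.polylines(im,[np.round(proj(f,P)*16).astype(np.int32)],True,(255,0,0),1,cv2.LINE_AA,4)
c=im[200:320,340:460]; cv2.imwrite("pics/sc.png",cv2.cvtColor(cv2.resize(c,None,fx=5,fy=5,interpolation=cv2.INTER_CUBIC),cv2.COLOR_RGB2BGR))
```

```text
down t 19.8 pos [ 0.448  -0.0022  0.0401] w 0.0919 F [-0.83  0.34  0.09]
grip t 20.3 pos [ 0.4479 -0.0022  0.0401] w 0.063 F [-1.31  0.2   1.2 ]
up t 21.8 pos [ 0.4472 -0.0023  0.2389] w 0.0622 F [ 0.11  0.71 -1.81]
scene 4985 [ 0.57667814  0.17666371 -0.00091287] 0.06596701649175407
wrist 11738 [ 0.57878624  0.17731822 -0.01353062] 0.02712628328186295
side 1939 [ 0.58104176  0.17878991 -0.02443525] 0.2694046721929163
[ 0.57858726  0.17710698 -0.00554841] 0.12376516997852834
```

View pics/sc.png

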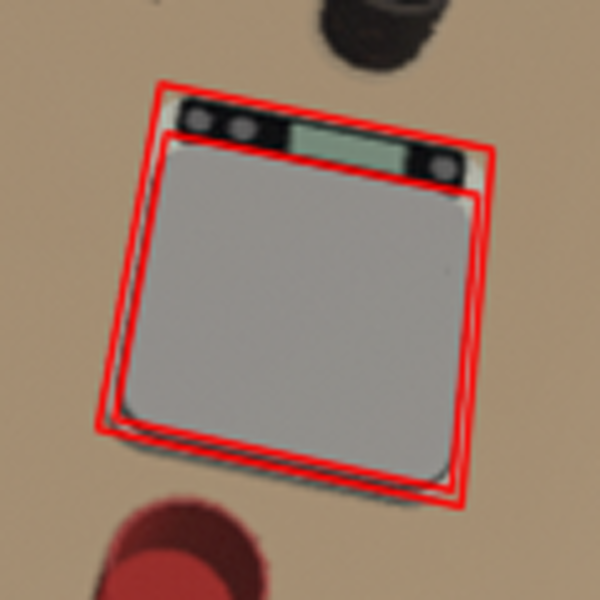

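The crop shows the projected pan outline lying on the real pan to within about 1 px, so I'll use (0.578, 0.177, -0.012). I'll place the empty jar there.

Run:
```python
from act import *
from fit import *
place([.578,.177],.024+.040,0,.085,up=.2)
robot.reach([.578,.05,.3],R0)
vs=[]
for c in ("scene","wrist","side"):
    f=robot.grab_frame(c); save(f,"j_"+c)
    for r in robot.cut_out(c,"empty_mid"):
        d=np.linalg.norm(onz(f,[r["point"][::-1]],.06)[0,:2]-[.578,.177])
        if d<.04:
            v=(f,np.array(r["region"])); vs.append(v); print(c,bbox(v[1]),*fitxy(EJ,.024,[v],[.578,.177])); break
print(fitxy(EJ,.024,vs,[.578,.177])); st()
```

```text
contact at -0.001 df 7.88
placed t 28.9 pos [0.5771 0.1767 0.2614] w 0.0849 F [-1.22 -0.15  0.16]
scene [385.5 421.5 233.5 275.5] [0.58021946 0.17653707] [-0.5  0.5 -0.  -0. ]
wrist [287.5 353.5   9.5  81.5] [0.57774525 0.17554971] [-0.3  0.3 -0.4  0.5]
side [327.5 351.5 120.5 156.5] [0.57858695 0.17377038] [-0.2  0.1 -0.1  0.1]
(array([0.57815208, 0.17562637]), array([-0.8,  0.1, -1. , -1. ,  0.2,  0.7, -0.5,  0.5, -0.5, -0.2, -0.5,
       -0.4]))
 t 29.8 pos [0.5777 0.0513 0.2994] w 0.0852 F [ 0.71 -0.33 -0.61]
```

View pics/j_wrist.png

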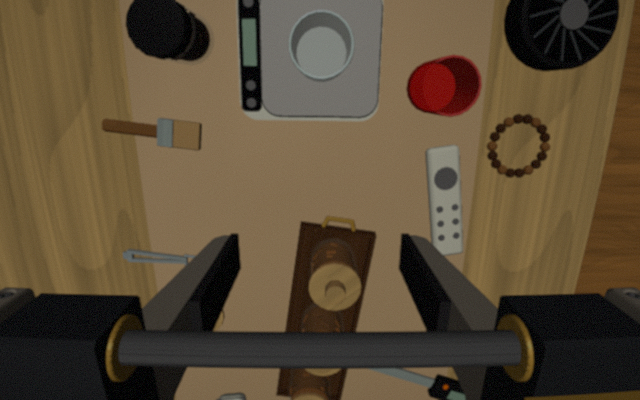

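The jar stands upright mid-pan at (321,45), and the fit gives (0.578, 0.176). Next I'll pick the lid up by its knob.

Run:
```python
from act import *
pick([.4078,-.1754],.040,0,12,.024,zlift=.2,wopen=.06)
p=robot.get_obs()["tool_pos"]
robot.movel([.5,0,.27],v=.25); robot.movel([.578,.176,.127+.045],v=.25); robot.hold(.2)
a=[]
for c,(x,y) in (("scene",(340,160)),("side",(280,70))):
    f=robot.grab_frame(c); save(f,"l_"+c); im=np.array(f["pixels"]); a.append(cv2.resize(im[y:y+120,x:x+120],None,fx=3.3,fy=3.3,interpolation=cv2.INTER_CUBIC))
cv2.imwrite("pics/lid.png",cv2.cvtColor(np.hstack(a),cv2.COLOR_RGB2BGR)); st()
```

```text
down t 32.7 pos [ 0.4078 -0.1754  0.0401] w 0.0597 F [ 0.14 -0.21  0.67]
grip t 33.4 pos [ 0.4079 -0.1754  0.04  ] w 0.0237 F [-0.43  0.24  0.17]
up t 34.8 pos [ 0.407  -0.1751  0.2389] w 0.0235 F [-0.31 -0.09  0.59]
 t 37.1 pos [0.5782 0.1753 0.1727] w 0.0234 F [-0.48  0.08 -0.77]
```

View pics/lid.png

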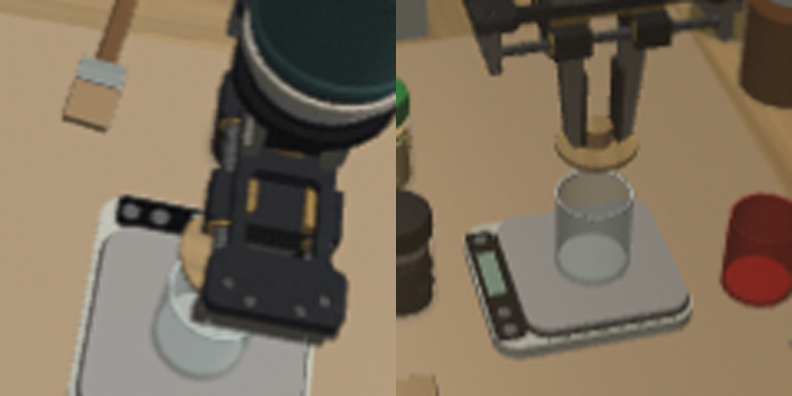

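The lid is held level above the jar. I'll lower it in fine steps.

Run:
```python
from act import *
xy=[.578,.176]; z=.128
robot.movel([*xy,z+.014],v=.08); robot.hold(.15); f0=fz(); h=z+.014
while h>z-.003:
    h-=.0005; robot.movel([*xy,h],v=.012)
    if abs(fz()-f0)>1.0: break
print("contact",round(h-z,4),"df",round(fz()-f0,2)); st()
if h-z<.003:
    robot.set_gripper(.05); robot.movel([*xy,h+.03],v=.08); robot.movel([*xy,h+.1],v=.25)
    robot.reach([.5,.3,.3],R0)
a=[]
for c,(x,y) in (("scene",(340,160)),("side",(280,70))):
    f=robot.grab_frame(c); save(f,"m_"+c); im=np.array(f["pixels"]); a.append(cv2.resize(im[y:y+120,x:x+120],None,fx=3.3,fy=3.3,interpolation=cv2.INTER_CUBIC))
cv2.imwrite("pics/lid2.png",cv2.cvtColor(np.hstack(a),cv2.COLOR_RGB2BGR)); st()
```

```text
contact 0.013 df -2.1
 t 38.2 pos [0.578 0.176 0.141] w 0.023 F [ 0.54  0.41 -1.76]
 t 38.4 pos [0.578 0.176 0.141] w 0.0236 F [-0.2   0.7  -0.47]
```

View pics/lid2.png

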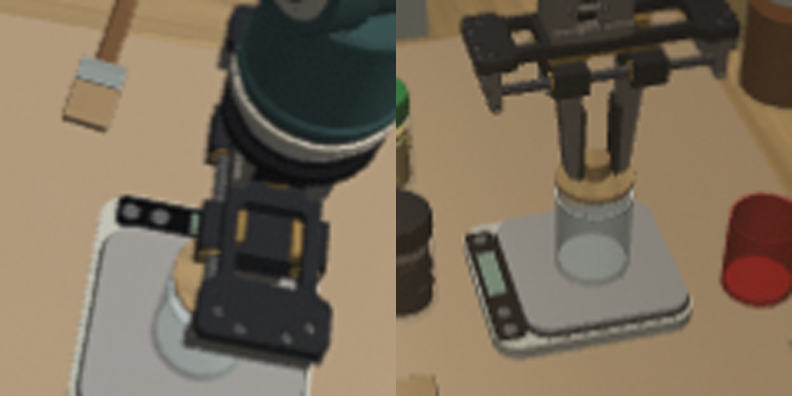

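That was a false trigger: the force changed by -2 N, which is noise from the motion. The picture shows the lid centred above the rim. I'll continue with averaged readings and accept only an upward force.

```bash
cat >> act.py <<'E'
def fza(n=4):
    s=[]
    for _ in range(n): robot.hold(.03); s.append(fz())
    return np.mean(s)
def lower(xy,h0,h1,step=.0005,thr=1.3):
    robot.hold(.15); f0=fza(8); h=h0
    while h>h1:
        h-=step; robot.movel([*xy,h],v=.02); d=fza()-f0
        if d>thr: break
    print("contact at",round(h,4),"df",round(d,2)); return h
E
python3 - <<'E'
from act import *
xy=[.578,.176]; z=.128
robot.movel([*xy,z+.010],v=.03); h=lower(xy,z+.010,z-.003); st()
if h-z<.003:
    robot.set_gripper(.05); robot.movel([*xy,h+.03],v=.08); robot.movel([*xy,h+.1],v=.25)
    robot.reach([.5,.33,.3],R0)
a=[]
for c,(x,y) in (("scene",(340,160)),("side",(280,70))):
    f=robot.grab_frame(c); save(f,"n_"+c); im=np.array(f["pixels"]); a.append(cv2.resize(im[y:y+120,x:x+120],None,fx=3.3,fy=3.3,interpolation=cv2.INTER_CUBIC))
cv2.imwrite("pics/lid3.png",cv2.cvtColor(np.hstack(a),cv2.COLOR_RGB2BGR)); st()
E
```

```text
contact at 0.1275 df 5.81
 t 47.1 pos [0.5781 0.1761 0.1281] w 0.0235 F [-1.26 -0.29  4.7 ]
 t 49.5 pos [0.5011 0.3272 0.2984] w 0.0497 F [-0.41 -0.84  0.41]
```

View pics/lid3.png

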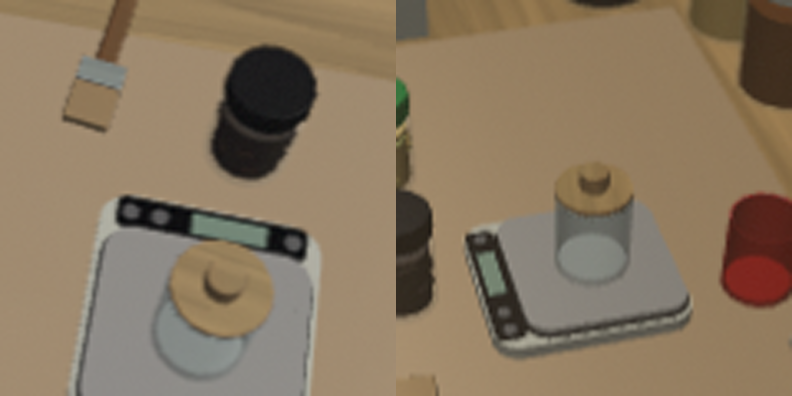

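The lid sits flush on the rim in both views. Next are the stock jars.

Run:
```python
from act import *
for src,dst in (([.436,.3549],[.5796,.312]),([.4236,.1955],[.5764,.042])):
    pick(src,.053,0,18,.060)
    z=.053; p=robot.get_obs()["tool_pos"]
    robot.movel([*dst,p[2]],v=.2); robot.movel([*dst,z+.02],v=.15); robot.movel([*dst,z+.004],v=.04)
    h=lower(dst,z+.004,z-.003)
    robot.set_gripper(.085); robot.hold(.1); robot.movel([*dst,h+.03],v=.08); robot.movel([*dst,.2],v=.2); st("placed")
robot.reach([.5,-.15,.35],R0)
from fit import *
for n,m,z0,xy in (("pale_mid",SJ,0,(.5796,.312)),("dark_mid",SJ,0,(.5764,.042)),("weighed_mid",LJ,.006,(.581,-.1843)),("finished_a_mid",LJ,.006,(.5956,-.0854)),("finished_a_mid",LJ,.006,(.5662,-.2832))):
    for c in ("scene","side"):
        if n=="pale_mid": f=robot.grab_frame(c); save(f,"z_"+c)
        else: f=robot.grab_frame(c)
        for r in robot.cut_out(c,n):
            if np.linalg.norm(onz(f,[r["point"][::-1]],.05)[0,:2]-xy)<.04: print(n,c,*fitxy(m,z0,[(f,np.array(r["region"]))],xy)); break
st()
```

```text
down t 52.0 pos [0.436  0.3549 0.0531] w 0.0915 F [-0.61  0.19  0.06]
grip t 52.5 pos [0.4357 0.3549 0.053 ] w 0.0596 F [-1.28 -0.81  1.22]
up t 53.8 pos [0.4353 0.3542 0.2117] w 0.06 F [-0.3  -0.53 -2.17]
contact at 0.0525 df 7.07
placed t 62.1 pos [0.5789 0.3115 0.1987] w 0.085 F [ 0.03 -0.8  -0.16]
down t 64.4 pos [0.4237 0.1955 0.0532] w 0.0919 F [0.08 0.22 0.09]
grip t 65.0 pos [0.4232 0.1954 0.053 ] w 0.0599 F [-2.87  0.22  2.02]
up t 66.2 pos [0.4228 0.195  0.2118] w 0.0599 F [-0.72  0.4  -3.18]
contact at 0.0525 df 7.68
placed t 74.9 pos [0.5756 0.0419 0.1988] w 0.0849 F [-0.66  0.44 -1.21]
pale_mid scene [0.5811133  0.31274502] [-0.5  0.5 -0.4  0.3]
dark_mid scene [0.57773584 0.04374348] [ 0.5 -0.5 -0.1  0.1]
dark_mid side [0.57591527 0.04018252] [-0.1  0.1 -1.   0.8]
weighed_mid scene [ 0.58335861 -0.18311631] [-0.2  0.2 -0.4  0.4]
weighed_mid side [ 0.58163857 -0.18528775] [-0.  -0.   0.6 -0.5]
finished_a_mid scene [ 0.59708783 -0.08426398] [-0.4  0.4 -0.1  0.1]
finished_a_mid side [ 0.59621822 -0.0861791 ] [ 0.  -0.  -0.3  0.3]
 t 76.9 pos [ 0.5  -0.15  0.35] w 0.0851 F [ 0.13 -0.24  0.1 ]
```

View pics/z_scene.png

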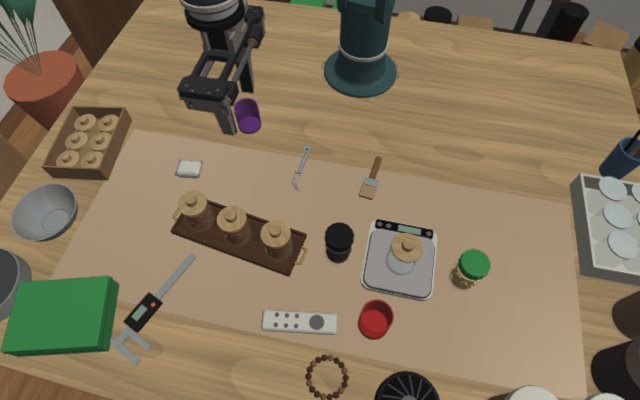

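View pics/z_side.png

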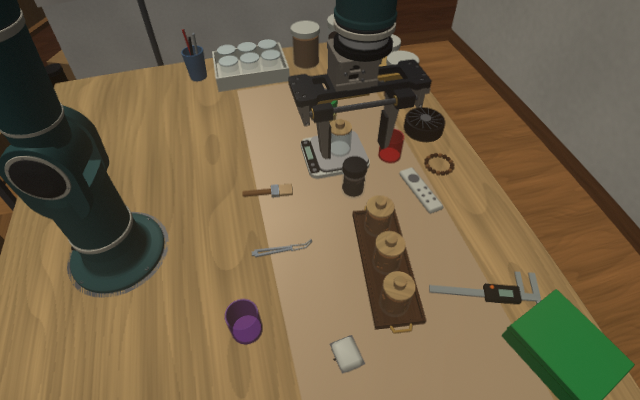

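Everything stands upright in place. In the scene view black is at (339,243), the lidded jar at (405,252), green at (472,267) and the weighed jar at (233,224). The tweezers and the look-alikes have not moved. I'll hand the job in.

```bash
python3 -c "
from station import robot
print(robot.close_job())"
```

```text
the job is handed in; nothing more can be done
None
```

I did all five moves in the order asked and handed the job in at about 77 s of the 122 s allowed; no verdict was reported.

**Last checks:**
- **Weighed jar:** it stands within about 3 mm of the tray's middle, between the finished jars.
- **Empty jar and lid:** the jar was fitted within about 2 mm of the pan's middle before the lid went on. The lid lay flush on the rim in two views.
- **Stock jars:** green stands to the left and black to the right of the scale. Both are level with the pan's middle, and their gaps to the scale measure about 3 cm, to within 2–3 mm. Black was checked in two views; green was measured in only one, as the arm hid it in the side view.
- **Left alone:** finished jar A measured within about 2 mm of where it started. Finished jar B, the tweezers and the look-alikes I checked only by eye in the last pictures, and they look unmoved.

**What went wrong or disagreed:**
- **Lid:** the first attempt to lower it stopped 13 mm too high on force noise. I repeated it with averaged readings.
- **Contact forces:** the empty jar met the pan at about 8 N, the lid met the rim at about 6 N, and the stock jars met the table at 7–8 N. That is firmer than I aimed for but far below the limits.
- **Cameras:** single-view positions differed by up to 3–4 mm.

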